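# Stand the red height gauge on the wafer chuck

### The job

Take the red-capped height gauge out of the slanted rack and stand it upright on its foot in the middle of the white disc on the stage; set it down gently and let go only when its foot is on the disc. Then take the gripper off it and watch for a couple of seconds that it stands by itself without wobbling. Leave the white-capped and black-capped gauges as they are in the rack.

Things in the scene. Friction and masses are not known exactly. Their poses are not given: they have to be found in the camera images.
- red_mid (a point): centre of the red-capped gauge: steel spindle 100 mm tall, stem 18 mm across, foot 26 mm across and 12 mm high, top 45 mm red; 0.2 kg. The point is on its axis, 50 mm above the underside; z runs from foot to cap, y level along the row. It starts leaning 25 degrees, cap away from the robot, in one of 3 lanes of a fixed rack; grip it along y, 35 mm or more above the underside; it lifts straight up out
- white_mid (a point): centre of the white-capped gauge, the same shape and axes as the red one; leans the same way in another lane of the slanted aluminium rack and stays there. Lanes are 85 mm apart, the rack is turned up to 20 degrees, and it encloses only the lowest 27 mm of each gauge
- black_mid (a point): centre of the black-capped gauge, the same shape and axes as the red one; leans the same way in another lane of the slanted aluminium rack and stays there. Lanes are 85 mm apart, the rack is turned up to 20 degrees, and it encloses only the lowest 27 mm of each gauge
- disc (a point): centre of the top face of a flat white ceramic disc, 60 mm across, fixed, z up. It stands 4 mm proud of a dark round chuck 140 mm across, on a black stage 170 x 170 mm; the disc's top is 46 mm above the table, and nothing stands higher on the stage.

How it is judged:
On the way, in this order (a step that is already met when the one before it is completed fails the run):
1. the red gauge is set upright with its foot on the white disc while still held (horizontal distance between red_mid and disc below 0.018 m and z of red_mid in the frame of disc between 0.044 and 0.055 m and angle between red_mid's own z axis and vertical below 0.14 rad and contact force between the fingers and red above 0.5 N), for 0.1 s.
2. let go, it stands by itself on the disc for a second without wobbling (horizontal distance between red_mid and disc below 0.018 m and z of red_mid in the frame of disc between 0.044 and 0.055 m and angle between red_mid's own z axis and vertical below 0.14 rad and linear speed of red below 0.02 m/s and angular speed of red below 0.15 rad/s and contact force between the fingers and red below 0.05 N), for 1 s.
At the end, for the whole second after the job is handed in: the red gauge stands released and still on the white disc, upright within 8 degrees, its axis within 18 mm of the disc's centre; the white and black gauges are within 15 mm of where they started (horizontal distance between red_mid and disc below 0.018 m and z of red_mid in the frame of disc between 0.044 and 0.055 m and angle between red_mid's own z axis and vertical below 0.14 rad and linear speed of red below 0.02 m/s and angular speed of red below 0.15 rad/s and distance of each of white_mid, black_mid from where it was at the start of the episode below 0.015 m); the robot touches nothing.
It fails at once if the white gauge is knocked or pulled more than 25 mm from its place (distance of white_mid from where it was at the start of the episode above 0.025 m).
It fails at once if the black gauge is knocked or pulled more than 25 mm from its place (distance of black_mid from where it was at the start of the episode above 0.025 m).
It also fails if it takes over 45 s, if anything falls off the work surface, if the arm or the gripper's body presses on something with over 40 N, if the wrist force passes 120 N, or if a joint passes its speed limit or range.

### The arm

A 7-joint arm with a two-finger parallel gripper is mounted at the origin on the work surface. World frame = base frame: x ahead of the robot, y to its left, z up, the work surface at z = 0. Lengths are in m, angles in rad, forces in N, time in s.
With the tool pointing down it reaches from about 0.4 to 0.85 m from the base axis. Payload 10.4 kg.
Tool frame: the origin (TCP) lies at the very end of the fingers, on their centre line; the grasp point (between the pads) lies 19 mm behind it (manip.pinch_z is the distance from the TCP to the grasp point, in m); z points along the fingers, y is the line along which they close (so a half turn about z gives the same grasp; the last joint's range is limited). The gripper opens to 85 mm and grips with 20 to 120 N. Pads are 22 mm wide; open, the fingers measure 114 mm over their backs; the gripper's body (76 mm by 85 mm) begins 54 mm behind the grasp point. The pads swing forward as they close: fully open they stand 13 mm farther back than shut.
Start: joints at [1.163, 0.332, -0.065, 1.46, 0.022, 1.35, -0.088], TCP at [0.235, -0.579, 0.193] pointing down, gripper open.
Joint ranges: [-2.6, 2.6], [-0.5, 2.12], [-1.47, 1.34], [0.16, 2.42], [-1.27, 4.41], [0.06, 2.06], [-2.6, 2.6]. Speed limits (rad/s): [2.22, 2.22, 2.79, 2.79, 3.14, 3.14, 3.14].

### API

Orientations are given as a unit quaternion [x, y, z, w].
In Python, from workcell import manip gives the robot as it stands. The module is installed in compiled form; this text tells all that it offers.
- The arm moves only by the shell command python3 -m creep 'ROWS' [OPENING] [FORCE]. ROWS is a JSON object of lists of equal length, an entry for each row: "slide": the shift along the tool's x, y, z in m, a list of three; "twist": the turn about the tool's z in degrees. A call has 1 to 8 rows; each row shifts and turns the commanded pose from where the row before left it, along the tool's axes as they then stand; what a row does not reach is not made up. A row lasts 1/8 s, in which the tool goes at most 62.5 mm and 10.7 degrees, less where a joint would pass 70% of its speed; a pose out of reach is approached as far as the arm can. A call with a gripper value outside its range is refused whole. OPENING is the opening in per cent of the stroke, from 0 (shut) to 100 (fully open), set as the call begins (- or left out, the last holds). The fingers move at their own pace and stop on an object; FORCE is the grip in N (left out, the last holds). Time passes only in rows, so rows that do not move let the fingers close. It gives the time, the measured TCP pose, the force, the opening and the grip force at its end, in the units of the state.
- manip.get_obs(): the state, without advancing time (a new reading comes with each control period).
- manip.camera(name): name is "scene" or "top" or "wrist"; returns (picture, depth): 400x640x3 uint8, blue, green, red; 400x640 float32, m along the optical axis (not along the pixel's ray), 0 where there is no reading.
- manip.camera_params(name): a dict with "intrinsics" (3x3 intrinsics, pixels), "R" (3x3) and "t" (3): a world point X has camera coordinates R X + t. Camera axes: x right, y down, z forward; pixel columns grow to the right and rows downward; lengths in m; the calibration is good to about 2 mm. A picture is of the moment at which its call begins: read the wrist's pose just before it. camera_params takes no time and is no camera call; for the wrist camera it gives the pose at the moment of the call.
- manip.hand_in(): hands the job in; it is judged then, once.
The state is a dict: "clock": time; "joint_pos": joint angles; "joint_velocities": joint speeds; "tau": joint torques, N m; "position": TCP position; "ee_rot": TCP orientation; "ft_force": force on the tool from outside, world axes, zero at the start; "torque": the same for the moment, N m; "grip_width": opening from 0.0 (shut) to 1.0 (fully open); "grasp_force": force on a finger pad.
Only numpy, scipy, OpenCV 4.12 (cv2) and the standard library are available. Lean on these libraries where they do the work, as an engineer would, in place of code of your own. Each camera call takes 0.05 s, during which the arm holds its last target. There are 200 camera calls.

## Working session

There is one attempt and no reset: what is moved stays moved. The work goes in short steps, Python scripts to look and compute and a shell command to move; the robot and the scene stay as the last step left them, time stands still between calls to the robot, and variables do not carry over. Pictures are saved under pics/ and viewed, at most 12 in all, crops included, and the job is handed in when it is done.

```bash
mkdir -p pics
python3 - <<'E'
from workcell import manip
import cv2,numpy as np
o=manip.get_obs(); print({k:np.round(v,3) for k,v in o.items()}, manip.pinch_z)
for n in("scene","top"):
    p,d=manip.camera(n); np.savez(f"pics/{n}.npz",p=p,d=d,**manip.camera_params(n)); cv2.imwrite(f"pics/{n}.png",p)
    print(manip.camera_params(n))
a=cv2.imread("pics/scene.png");b=cv2.imread("pics/top.png")
E
```

```text
{'clock': np.float64(0.0), 'joint_pos': array([ 1.163,  0.333, -0.065,  1.461,  0.022,  1.35 , -0.089]), 'joint_velocities': array([ 0.002, -0.002, -0.001,  0.001, -0.003,  0.   ,  0.   ]), 'tau': array([ 1.0000e-03, -6.2547e+01,  4.9000e-02, -3.9161e+01,  1.6000e-02,
        1.0000e-02,  0.0000e+00]), 'position': array([ 0.234, -0.579,  0.192]), 'ee_rot': array([ 0.982,  0.191, -0.   , -0.001]), 'ft_force': array([-1.000e-03, -1.619e+00, -4.230e-01]), 'torque': array([-0.033,  0.026, -0.022]), 'grasp_force': np.float64(0.0), 'grip_width': np.float64(1.003)} 0.0187
{'intrinsics': array([[443.02209953,   0.        , 309.79236906],
       [  0.        , 443.02209953, 202.85408728],
       [  0.        ,   0.        ,   1.        ]]), 'R': array([[-0.65683793,  0.75391336,  0.013363  ],
       [ 0.59177084,  0.52639432, -0.61050495],
       [-0.46730205, -0.39309497, -0.7918997 ]]), 't': array([ 0.34350518, -0.28071977,  1.20462855])}
{'intrinsics': array([[416.80129859,   0.        , 319.57892371],
       [  0.        , 416.80129859, 192.85911743],
       [  0.        ,   0.        ,   1.        ]]), 'R': array([[ 4.79274808e-04, -9.99433111e-01, -3.36634223e-02],
       [-9.97122807e-01,  2.07411576e-03, -7.57747023e-02],
       [ 7.58015683e-02,  3.36028831e-02, -9.96556556e-01]]), 't': array([0.03763817, 0.56129461, 0.78974101])}
```

View pics/top.png

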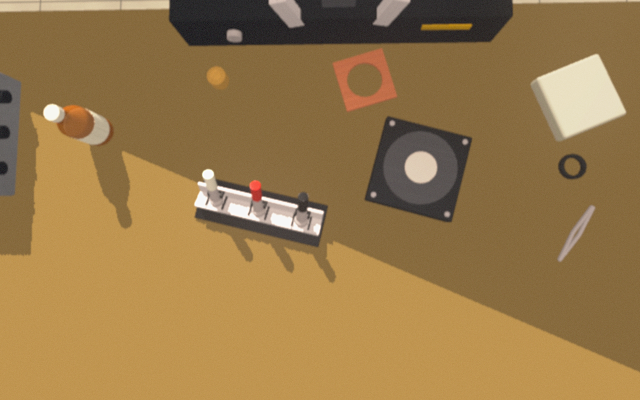

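View pics/scene.png

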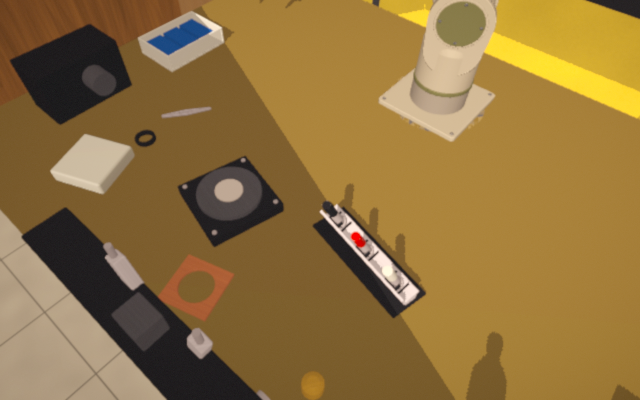

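The top picture shows the rack gauges at white (209,177), red (257,190) and black (303,205), and the disc at (421,167). I'll measure these from depth.

```bash
cat > h.py <<'E'
import numpy as np
def cloud(n):
    f=np.load(f"pics/{n}.npz"); d=f["d"]; v,u=np.indices(d.shape); K=f["intrinsics"]
    c=np.stack([(u-K[0,2])/K[0,0]*d,(v-K[1,2])/K[1,1]*d,d],-1)
    X=(c-f["t"])@f["R"]; X[d==0]=np.nan
    return X,f["p"].astype(int)
E
python3 - <<'E'
from h import *
import cv2
for n in("top","scene"):
    X,p=cloud(n); b,g,r=p[...,0],p[...,1],p[...,2]
    red=(r>120)&(g<60)&(b<60)&(X[...,2]>.03)
    R=X[red]; m=np.median(R,0); print(n,"red",red.sum(),m,R.min(0),R.max(0))
    c=R-R.mean(0); print(" pca",np.linalg.svd(c,full_matrices=False)[2][0])
    near=(np.hypot(X[...,0]-m[0],X[...,1]-m[1])<.16)
    hi=near&(X[...,2]>.065)
    k,l,s,ce=cv2.connectedComponentsWithStats(hi.astype(np.uint8))
    for i in range(1,k):
        if s[i,4]>15:
            q=X[l==i]; print(" cl",s[i,4],ce[i],q.mean(0),q[q[:,2]>q[:,2].max()-.012].mean(0),q.max(0))
    # disc: bright, z 0.035..0.055
    dk=(p.min(-1)>130)&(abs(X[...,2]-.046)<.012)&(np.hypot(X[...,0]-m[0],X[...,1]-m[1])>.17)
    k,l,s,ce=cv2.connectedComponentsWithStats(dk.astype(np.uint8))
    for i in range(1,k):
        if s[i,4]>200:
            q=X[l==i]; print(" disc?",s[i,4],ce[i],q.mean(0),q.min(0),q.max(0))
    # table z check
    print(" table", np.nanmedian(X[300:380,150:250,2]) if n=="top" else "")
X,p=cloud("top")
# height profile of rack along tool-ish grid: print z map around red
for v in range(172,246,4): print(v,[int(round(1000*z)) if z==z else -1 for z in X[v,192:332:6,2]])
print("xy ex",X[190,257],X[225,257])
E
```

```text
top red 74 [0.55309986 0.14496795 0.10402423] [0.54518059 0.13866812 0.08758021] [0.56096534 0.15488149 0.11840213]
 pca [-0.39300786  0.04333314 -0.91851351]
 cl 262 [210.17938931 182.07251908] [0.57452076 0.22845958 0.10238089] [0.58513923 0.22748379 0.11973681] [0.59476012 0.24133858 0.12558497]
 cl 248 [255.81451613 192.7983871 ] [0.5552129  0.14674887 0.1032291 ] [0.56591035 0.14534671 0.12009279] [0.57498948 0.15861962 0.12638027]
 cl 238 [302.03781513 204.06722689] [0.53529059 0.06522888 0.10263138] [0.54597979 0.06314293 0.11981839] [0.55589138 0.07686732 0.1246824 ]
 disc? 220 [605.59545455  91.85909091] [ 0.75240075 -0.50888955  0.0349511 ] [ 0.71322954 -0.53278055  0.03400942] [ 0.7891229  -0.48784686  0.03773348]
 disc? 462 [582.03896104 108.83549784] [ 0.71985469 -0.46336248  0.03493376] [ 0.68078794 -0.51297068  0.03400607] [ 0.76647486 -0.42973236  0.03796376]
 disc? 216 [ 97.64814815 131.01851852] [0.68109974 0.46858834 0.04605304] [0.66066605 0.4596759  0.03403389] [0.71597477 0.49690176 0.0578134 ]
 disc? 810 [420.41111111 166.7962963 ] [ 0.6084609  -0.1537506   0.0
[... 2435 characters left out ...]
, 28, 32, 7, 1]
220 [1, 2, 0, 9, 10, 6, 8, 8, 8, 9, 6, 36, 38, 36, 34, 32, 34, 31, 54, 39, 25, 27, 7, 2]
224 [-1, -1, 0, 0, -1, 0, 9, 7, 6, 6, 4, 5, 8, 7, 36, 36, 36, 32, 41, 34, 30, 29, 0, -1]
228 [-2, 0, -1, 1, -1, 3, -2, -1, -1, 8, 6, 9, 8, 6, 10, 8, 31, 37, 38, 35, 34, 33, 1, -1]
232 [0, 1, 0, 3, 1, 1, -2, -1, 1, 2, 0, 9, 7, 11, 7, 9, 9, 7, 8, 34, 36, 38, 1, -3]
236 [0, -4, -3, 3, 1, -2, 1, -1, 1, 1, -1, 1, 0, 1, 9, 5, 7, 6, 6, 7, 5, 8, -1, -1]
240 [3, 0, -2, 1, 0, 0, 0, 3, 0, -2, -2, 0, 0, 1, -2, 0, 1, 8, 8, 8, 8, 7, -1, 0]
244 [0, 0, -2, 0, -1, 1, -3, 0, 0, -1, -4, -1, 1, -2, -1, -2, -2, -1, -4, 0, 9, 6, -1, 1]
xy ex [0.55913471 0.14188694 0.11867366] [0.49883941 0.16159236 0.00786438]
```

Run:
```python
import cv2,numpy as np
a=cv2.resize(cv2.imread("pics/top.png")[160:255,185:340],None,fx=4,fy=4,interpolation=cv2.INTER_CUBIC)
b=cv2.resize(cv2.imread("pics/scene.png")[190:325,305:435],None,fx=3,fy=3,interpolation=cv2.INTER_CUBIC)
h=410; im=np.zeros((h,620+0,3),np.uint8)
im[:380,:620]=a[:380,:620]; cv2.imwrite("pics/c1.png",np.hstack([cv2.resize(a,(430,264)),np.pad(b[:264+0],((0,0),(0,0),(0,0)))[:264,:370]]))
```

```text
(no output)
```

View pics/c1.png

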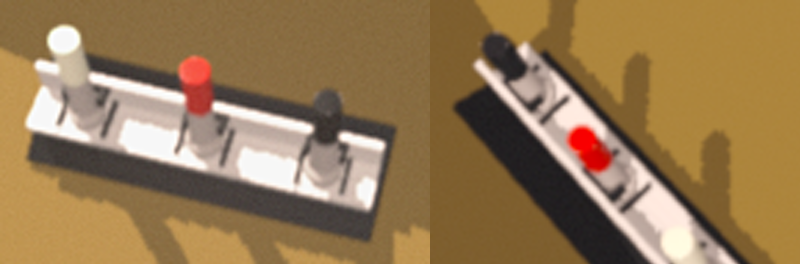

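The red gauge is in the middle lane at about (256,190), leaning up-picture. Next I'll fit the cylinders and convert to tool-frame shifts.

```bash
cat >> h.py <<'E'
from scipy.spatial.transform import Rotation as Ro
def totool(target, tx_angle=None):
    from workcell import manip
    o=manip.get_obs(); R=Ro.from_quat(o["ee_rot"]).as_matrix()
    d=R.T@(np.array(target)-o["position"])*1000
    a=np.degrees(np.arctan2(R[1,0],R[0,0])); tw=None
    if tx_angle is not None: tw=-((tx_angle-a+90)%180-90)
    return np.round(d,1),tw,np.round(o["position"],4),a
E
python3 - <<'E'
from h import *
from scipy.optimize import least_squares
ini={"white":(.5852,.2275),"red":(.5660,.1453),"black":(.546,.0631)}
pts={}
for k,c in ini.items():
    L=[]
    for n in("top","scene"):
        X,_=cloud(n); q=X.reshape(-1,3); q=q[np.isfinite(q[:,0])]
        ax=np.array([.411,-.098,.906]); w=q-np.array([*c,.1205]); s=w@ax
        L.append(q[(s<.006)&(s>-.06)&(np.linalg.norm(w-np.outer(s,ax),axis=1)<.016)])
    pts[k]=L; print(k,[len(a) for a in L])
def axis(t,psi): return np.array([np.sin(t)*np.cos(psi),np.sin(t)*np.sin(psi),np.cos(t)])
def res(p):
    a=axis(p[0],p[1]); out=[]
    for i,k in enumerate(pts):
        c=p[2+3*i:5+3*i]
        for q in pts[k]:
            w=q-c; s=w@a; r=np.linalg.norm(w-np.outer(s,a),axis=1)
            out.append(np.maximum(r-.009,s)) # SDF of capped cylinder (inside-ish)
    return np.concatenate(out)*1000
p0=[np.radians(25),np.radians(-13.4)]+[v for k in ini for v in(*ini[k],.1205)]
f=least_squares(res,p0,loss="soft_l1"); p=f.x
print("tilt,psi",np.degrees(p[:2]),"rms",np.sqrt(np.mean(f.fun**2)))
a=axis(p[0],p[1])
for i,k in enumerate(pts): c=p[2+3*i:5+3*i]; print(k,"top",c,"mid",c-.05*a,"foot",c-.1*a)
w=p[2:4]-p[8:10]; print("row",w,np.hypot(*w),"psi from row",np.degrees(np.arctan2(w[1],w[0]))-90)
c=p[5:8]; g=c-.04*a; tcp=g-[0,0,.0187]; print("grip",g,"tcp",tcp)
print(totool([tcp[0],tcp[1],.25],np.degrees(p[1])))
from workcell import manip
print(manip.get_obs()["joint_pos"])
E
```

```text
white [255, 190]
red [240, 197]
black [231, 202]
tilt,psi [ 25.12196089 -12.90818357] rms 0.9137080188163872
white top [0.58840346 0.22743126 0.12122377] mid [0.56771257 0.23217322 0.07595346] foot [0.54702167 0.23691518 0.03068315]
red top [0.56882592 0.14449517 0.12109463] mid [0.54813503 0.14923713 0.07582432] foot [0.52744413 0.15397909 0.03055401]
black top [0.54918665 0.06175749 0.12097797] mid [0.52849575 0.06649945 0.07570767] foot [0.50780486 0.0712414  0.03043736]
row [0.03921681 0.16567377] 0.1702520397975987 psi from row -13.317420237580762
grip [0.55227321 0.14828874 0.08487838] tcp [0.55227321 0.14828874 0.06617838]
(array([ 567.6, -554.8,  -57. ]), np.float64(34.956301016204), array([ 0.2345, -0.5789,  0.1923]), np.float64(22.04811744355943))
[ 1.16339017  0.33283374 -0.0646926   1.46086271  0.02157884  1.34992039
 -0.08850163]
```

```bash
python3 -m creep '{"slide":[[0.03,-0.03,-0.02],[0.04,-0.039,-0.02],[0.04,-0.039,-0.018],[0.04,-0.039,0],[0.04,-0.039,0],[0.04,-0.039,0],[0.04,-0.039,0],[0.04,-0.039,0]],"twist":[0,0,0,0,0,0,0,0]}' 100 20
python3 -c "
from h import *
print(totool([.5523,.1483,.25],-13.2))
from workcell import manip
print(manip.get_obs()['joint_pos'])"
```

```text
clock: 1.1
position: [0.4085, -0.1803, 0.2509]
ee_rot: [0.982, 0.191, -0.0, 0.0]
ft_force: [0.7, -0.6, 1.0]
grip_width: 1.003
grasp_force: 0.0
(array([ 256.6, -250.6,    0.8]), np.float64(35.242267656021575), array([ 0.4085, -0.1803,  0.2509]), np.float64(22.042267656021576))
[ 0.77273009 -0.0735455  -0.43052657  1.7893474  -0.03070303  1.41918042
 -0.83821793]
```

```bash
python3 -m creep '{"slide":[[0.042,-0.041,0],[0.042,-0.041,0],[0.042,-0.041,0],[0.042,-0.041,0],[0.042,-0.041,0],[0.042,-0.041,0]],"twist":[0,0,0,0,0,0]}'
python3 -m creep '{"slide":[[0,0,0],[0,0,0],[0,0,0],[0,0,0],[0,0,0]],"twist":[8.8,8.8,8.8,8.8,0]}'
python3 -c "
from h import *
print(totool([.5523,.1483,.0662],-13.2))
from workcell import manip
print(manip.get_obs()['joint_pos'])"
```

```text
clock: 1.85
position: [0.55, 0.1419, 0.2509]
ee_rot: [0.982, 0.191, 0.0, 0.0]
ft_force: [1.9, -0.5, 0.1]
grip_width: 0.998
grasp_force: 0.0
clock: 2.48
position: [0.5493, 0.1405, 0.2507]
ee_rot: [0.993, -0.114, -0.0, 0.0]
ft_force: [-0.7, -0.9, -0.1]
grip_width: 1.002
grasp_force: 0.0
(array([  1.2,  -8.4, 184.5]), np.float64(0.10312188661926314), array([0.5493, 0.1405, 0.2507]), np.float64(-13.096878113380734))
[ 0.25835255  0.24878788 -0.70386813  1.49786047  0.16123786  1.45454392
 -2.24846816]
```

```bash
python3 -m creep '{"slide":[[0.001,-0.008,0.02],[0,0,0.04],[0,0,0.04],[0,0,0.03],[0,0,0.025],[0,0,0.015],[0,0,0.009],[0,0,0.005]],"twist":[0,0,0,0,0,0,0,0]}'
python3 - <<'E'
from h import *
print(totool([.5523,.1483,.0662],-13.2))
from workcell import manip
import cv2
p,d=manip.camera("wrist"); cv2.imwrite("pics/w1.png",p)
E
```

```text
clock: 3.48
position: [0.5524, 0.1483, 0.0669]
ee_rot: [0.993, -0.114, 0.0, -0.0]
ft_force: [0.9, -0.4, -0.4]
grip_width: 0.999
grasp_force: 0.0
(array([-0.1, -0. ,  0.7]), np.float64(0.08239149069791551), array([0.5524, 0.1483, 0.0669]), np.float64(-13.117608509302089))
```

View pics/w1.png

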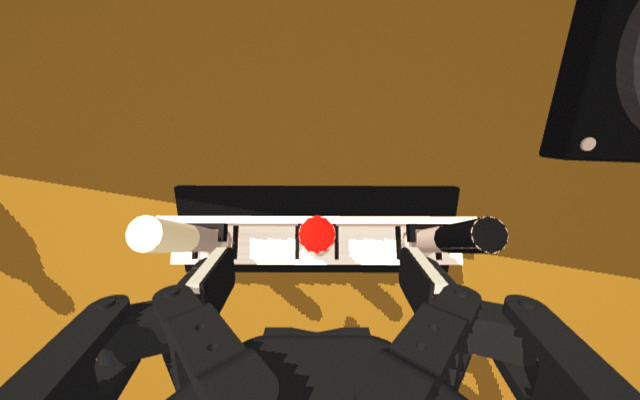

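The red cap at (317,235) sits midway between the fingertips at about (225,260) and (412,260), and the neighbours are clear. I'll close the gripper.

```bash
python3 -m creep '{"slide":[[0,0,0],[0,0,0],[0,0,0],[0,0,0],[0,0,0],[0,0,0],[0,0,0],[0,0,0]],"twist":[0,0,0,0,0,0,0,0]}' 0 25
python3 -m creep '{"slide":[[0,0,-0.003],[0,0,-0.005],[0,0,-0.01],[0,0,-0.02],[0,0,-0.03],[0,0,-0.03],[0,0,-0.03],[0,0,0]],"twist":[0,0,0,0,0,0,0,0]}'
python3 - <<'E'
from h import *
from workcell import manip
import cv2
for n in("top","scene"):
    p,d=manip.camera(n); np.savez(f"pics/{n}.npz",p=p,d=d,**manip.camera_params(n)); cv2.imwrite(f"pics/{n}2.png",p)
p,d=manip.camera("wrist"); cv2.imwrite("pics/w2.png",np.hstack([p[100:330,200:440],cv2.imread("pics/scene2.png")[80:310,230:500]]))
print(totool([.6095,-.1537,.2],None))
E
```

```text
clock: 4.53
position: [0.5526, 0.1481, 0.0673]
ee_rot: [0.993, -0.115, 0.0, -0.0]
ft_force: [0.9, 0.2, 5.2]
grip_width: 0.175
grasp_force: 24.5
clock: 5.52
position: [0.5544, 0.1489, 0.1998]
ee_rot: [0.993, -0.115, 0.004, -0.001]
ft_force: [0.5, 0.2, -0.0]
grip_width: -0.003
grasp_force: 0.0
(array([124.2, 280.8,  -4.4]), None, array([0.5525, 0.148 , 0.1955]), np.float64(-13.162400673022713))
```

View pics/w2.png

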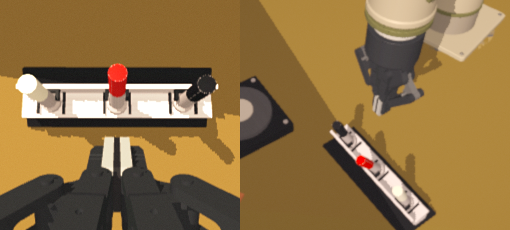

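The wrist and scene crops show that the gauge slipped out of the pads and is still in its lane, while the gripper is empty above it. I'll re-measure it, then grip harder.

```bash
cat >> h.py <<'E'
def snap(names=("top","scene")):
    from workcell import manip
    import cv2
    for n in names:
        p,d=manip.camera(n); np.savez(f"pics/{n}.npz",p=p,d=d,**manip.camera_params(n)); cv2.imwrite(f"pics/{n}_last.png",p)
def fit(top,tilt,psi,names=("top","scene"),smin=-.06,rad=.016):
    from scipy.optimize import least_squares
    A=lambda a,b:np.array([np.sin(a),np.sin(b),np.sqrt(1-np.sin(a)**2-np.sin(b)**2)])
    t,s=np.radians([tilt,psi]); ax=np.array([np.sin(t)*np.cos(s),np.sin(t)*np.sin(s),np.cos(t)]); L=[]
    for n in names:
        q=cloud(n)[0].reshape(-1,3); q=q[np.isfinite(q[:,0])]; w=q-np.array(top); z=w@ax
        L.append(q[(z<.008)&(z>smin)&(np.linalg.norm(w-np.outer(z,ax),axis=1)<rad)])
    Q=np.vstack(L)
    def res(p):
        a=A(p[0],p[1]); w=Q-p[2:]; z=w@a
        return 1000*np.maximum(np.linalg.norm(w-np.outer(z,a),axis=1)-.009,z)
    f=least_squares(res,[np.arcsin(ax[0]),np.arcsin(ax[1]),*top],loss="soft_l1"); a=A(*f.x[:2]); c=f.x[2:]
    return dict(n=[len(l) for l in L],rms=np.sqrt(np.mean(f.fun**2)),tilt=np.degrees(np.arccos(a[2])),psi=np.degrees(np.arctan2(a[1],a[0])),top=c,foot=c-.1*a,grip=c-.04*a)
E
python3 - <<'E'
from h import *
snap()
f=fit([.5688,.1445,.1211],25,-13); print(f)
print(totool(f["grip"]-[0,0,.0187],-13.2))
E
```

```text
{'n': [56, 179], 'rms': np.float64(0.9245495506555881), 'tilt': np.float64(33.79516021094859), 'psi': np.float64(-14.1826458743486), 'top': array([0.57883394, 0.14065865, 0.1167626 ]), 'foot': array([0.5249068 , 0.15428693, 0.03365945]), 'grip': array([0.55726308, 0.14610996, 0.08352134])}
(array([  5.6,   0.5, 129.8]), np.float64(0.04676788328558246), array([0.552 , 0.1479, 0.1947]), np.float64(-13.153232116714417))
```

```bash
python3 -m creep '{"slide":[[0,0,0],[-0.04,0,-0.01],[-0.04,0,-0.01],[-0.02,0,0],[0,0,0],[0,0,0]],"twist":[0,0,0,0,0,0]}' 100 100
python3 - <<'E'
from h import *
import cv2
snap()
f=fit([.5788,.1407,.1168],33.8,-13); print(f)
print(totool(f["grip"]-[0,0,.0187],-13.2))
for c in ([.5884,.2274,.1212],[.5492,.0618,.1210]): g=fit(c,25,-13); print(g["top"],g["tilt"])
a=cv2.imread("pics/top_last.png")[160:255,185:340]; b=cv2.imread("pics/scene_last.png")[190:325,305:435]
cv2.imwrite("pics/c3.png",np.hstack([cv2.resize(a,(430,264)),cv2.resize(b,(254,264))]))
E
```

```text
clock: 6.52
position: [0.4556, 0.1703, 0.2148]
ee_rot: [0.993, -0.115, 0.0, 0.0]
ft_force: [-0.7, -0.8, 0.3]
grip_width: 1.0
grasp_force: 0.0
{'n': [272, 197], 'rms': np.float64(0.9528201367716128), 'tilt': np.float64(33.27273871638778), 'psi': np.float64(-13.791731683194923), 'top': array([0.57872962, 0.14161028, 0.11708471]), 'foot': array([0.52544887, 0.15468913, 0.03347786]), 'grip': array([0.55741732, 0.14684182, 0.08364197])}
(array([104.7,  -0.3, 149.7]), np.float64(-0.003363059375729449), array([0.4555, 0.1704, 0.2147]), np.float64(-13.203363059375734))
[0.5881879  0.22718312 0.12104931] 25.108349062111785
[0.54913983 0.06177147 0.12101746] 24.902070875519847
```

View pics/c3.png

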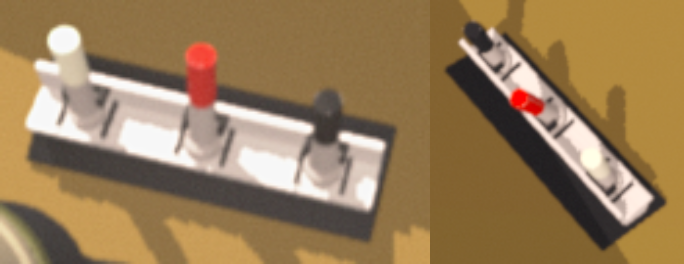

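Red now leans about 33° against the rack's back wall, still in its lane. The other two gauges have not moved. I'll re-grip at 70 N and lift in small steps.

```bash
python3 -m creep '{"slide":[[0.025,0,0],[0.04,0,0],[0.025,0,0],[0.015,0,0.02],[0,0,0.04],[0,0,0.04],[0,0,0.03],[0,0,0.015]],"twist":[0,0,0,0,0,0,0,0]}' 100 70
python3 -m creep '{"slide":[[0,0,0.005],[0,0,0.002],[0,0,0]],"twist":[0,0,0]}'
python3 -m creep '{"slide":[[0,0,0],[0,0,0],[0,0,0],[0,0,0],[0,0,0],[0,0,0],[0,0,0],[0,0,0]],"twist":[0,0,0,0,0,0,0,0]}' 0 70
python3 -m creep '{"slide":[[0,0,-0.001],[0,0,-0.002],[0,0,-0.002],[0,0,0]],"twist":[0,0,0,0]}'
python3 -m creep '{"slide":[[0,0,-0.002],[0,0,-0.002],[0,0,-0.002],[0,0,0]],"twist":[0,0,0,0]}'
```

```text
clock: 7.62
position: [0.5566, 0.1464, 0.0678]
ee_rot: [0.993, -0.115, -0.001, 0.0]
ft_force: [0.2, -0.0, 0.8]
grip_width: 1.002
grasp_force: 0.0
clock: 8.0
position: [0.5577, 0.1471, 0.0639]
ee_rot: [0.993, -0.115, 0.001, -0.0]
ft_force: [0.2, 0.5, 0.0]
grip_width: 1.001
grasp_force: 0.0
clock: 9.0
position: [0.5574, 0.1469, 0.0632]
ee_rot: [0.993, -0.115, 0.0, -0.0]
ft_force: [2.2, -0.7, 2.8]
grip_width: 0.105
grasp_force: 61.0
clock: 9.5
position: [0.557, 0.1469, 0.068]
ee_rot: [0.993, -0.115, -0.0, 0.0]
ft_force: [0.0, -0.3, -2.2]
grip_width: 0.095
grasp_force: 60.4
clock: 10.0
position: [0.5571, 0.1469, 0.0741]
ee_rot: [0.993, -0.115, 0.0, 0.0]
ft_force: [-0.5, 0.7, -2.9]
grip_width: 0.097
grasp_force: 60.4
```

```bash
python3 -m creep '{"slide":[[0,0,-0.004],[0,0,-0.005],[0,0,-0.006],[0,0,-0.006],[0,0,-0.006],[0,0,-0.006],[0,0,-0.006],[0,0,0]],"twist":[0,0,0,0,0,0,0,0]}'
python3 -m creep '{"slide":[[0,0,-0.01],[0,0,-0.012],[0,0,-0.012],[0,0,-0.012],[0,0,-0.012],[0,0,-0.012],[0,0,-0.012],[0,0,0]],"twist":[0,0,0,0,0,0,0,0]}'
python3 - <<'E'
from h import *
from workcell import manip
import cv2
snap(); o=manip.get_obs(); print(o["position"],o["joint_pos"])
print(totool([.6095,-.1537,.2],None))
p,d=manip.camera("wrist"); a=cv2.imread("pics/scene_last.png")[80:310,230:500]
cv2.imwrite("pics/w4.png",np.hstack([p[100:330,200:440],a]))
g=o["position"]+[0,0,.0187]
X,p=cloud("scene"); m=(p[...,2]>100)&(p[...,1]<60)&(p[...,0]<60)&(X[...,2]>.1); q=X[m]; print("red",m.sum(),q.mean(0)-g,q.max(0)-g)
E
```

```text
clock: 11.0
position: [0.5574, 0.147, 0.1136]
ee_rot: [0.993, -0.115, 0.0, -0.0]
ft_force: [0.9, 0.1, -1.7]
grip_width: 0.101
grasp_force: 60.4
clock: 12.0
position: [0.5576, 0.1472, 0.1961]
ee_rot: [0.993, -0.114, 0.001, -0.0]
ft_force: [0.2, -0.0, -3.0]
grip_width: 0.099
grasp_force: 60.5
[0.55704077 0.14685013 0.19477429] [ 0.25100212  0.30111837 -0.71302123  1.56211924  0.20008358  1.35329669
 -2.28353881]
(array([119.5, 280.7,  -5.2]), None, array([0.557 , 0.1469, 0.1948]), np.float64(-13.1570848072324))
red 170 [ 0.0177444  -0.00036744  0.0261416 ] [0.02912796 0.00873068 0.04045928]
```

View pics/w4.png

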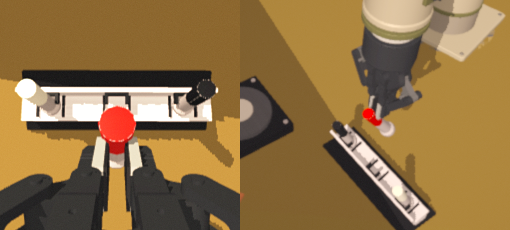

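The gauge is held: cap in the pads at (117,125) in the left crop, clear of the rack, still leaning about 30° in the grip. The tool can't tilt, so I'll swing the gauge upright in the pads by pushing its foot against the stage's far side face, then place it.

```bash
python3 -m creep '{"slide":[[0.02,0.022,0],[0.034,0.037,0],[0.034,0.037,0],[0.034,0.037,0],[0.034,0.037,0],[0.034,0.037,0],[0.034,0.037,0],[0.034,0.037,0]],"twist":[0,0,0,0,0,0,0,0]}' - 70
python3 -m creep '{"slide":[[0,0,0],[0,0,0]],"twist":[0,0]}'
python3 - <<'E'
from h import *
from workcell import manip
import cv2
X,p=cloud("top"); psi=np.radians(-13.2); u=np.array([np.cos(psi),np.sin(psi)]); v=np.array([-u[1],u[0]]); D=np.array([.6095,-.1537])
q=X.reshape(-1,3); a=(q[:,:2]-D)@u; b=(q[:,:2]-D)@v; z=q[:,2]
m=(abs(a)<.12)&(abs(b)<.12)
print("stage z by a (b~0.06..0.08):",[(int(1000*k),round(1000*float(np.median(z[m&(abs(a-k)<.0025)&(abs(abs(b)-.0)<.05)])),0)) for k in np.arange(-.1,.105,.005)])
st=m&(z>.015)&(z<.06); 
h=cv2.minAreaRect(np.c_[a,b][st].astype(np.float32)*1000); print(h)
w=st&(abs(z-.046)<.008); cm=(p.reshape(-1,3).min(1)>130)&w&(np.hypot(a,b)<.04); print("disc ab",np.median(a[cm]),np.median(b[cm]),(a[cm].min()+a[cm].max())/2,(b[cm].min()+b[cm].max())/2,np.median(z[cm]))
snap(); o=manip.get_obs(); g=o["position"]+[0,0,.0187]; print(o["position"],o["joint_pos"])
ax=np.array([np.sin(.55)*u[0],np.sin(.55)*u[1],np.cos(.55)])
f=fit(g+.042*ax,31,-13.2,smin=-.02,rad=.013); print(f); print("g-top along/perp",f["top"]-g)
pq=manip.camera("wrist")[0]; s=cv2.imread("pics/scene_last.png")[60:290,100:400]
cv2.imwrite("pics/w5.png",np.hstack([pq[100:330,200:440],s]))
E
```

```text
clock: 13.15
position: [0.7448, -0.187, 0.1941]
ee_rot: [0.993, -0.115, -0.001, 0.0]
ft_force: [0.4, 0.2, -2.2]
grip_width: 0.095
grasp_force: 60.6
clock: 13.4
position: [0.7442, -0.1848, 0.1938]
ee_rot: [0.993, -0.114, -0.001, -0.0]
ft_force: [-0.1, 0.9, -2.5]
grip_width: 0.098
grasp_force: 60.8
stage z by a (b~0.06..0.08): [(-100, -1.0), (-95, -1.0), (-90, -1.0), (-84, 19.0), (-79, 29.0), (-74, 29.0), (-69, 29.0), (-64, 39.0), (-59, 40.0), (-54, 41.0), (-49, 41.0), (-44, 41.0), (-39, 41.0), (-34, 41.0), (-29, 42.0), (-24, 42.0), (-19, 43.0), (-14, 43.0), (-9, 44.0), (-4, 44.0), (0, 44.0), (5, 44.0), (10, 44.0), (15, 43.0), (20, 43.0), (25, 42.0), (30, 41.0), (35, 41.0), (40, 41.0), (45, 41.0), (50, 41.0), (55, 41.0), (60, 41.0), (65, 40.0), (70, 29.0), (75, 29.0), (80, 29.0), (85, 28.0), (90, -0.0), (95, -1.0), (100, -1.0)]
((-0.1187744140625, -0.2274169921875), (170.5173797607422, 170.93707275390625), 88.04413604736328)
disc ab -0.0012317149238417445 -0.00036823336134793604 -0.0007862647176883689 -0.0004746871080276143 0.04505273294124254
[ 0.74428325 -0.18389849  0.19494782] [ 0.44830044  0.71510077 -0.5219509   0.95328286  0.33253732  1.54481706
 -1.76907053]
{'n': [7, 166], 'rms': np.float64(1.236530256371128), 'tilt': np.float64(37.23261628067714), 'psi': np.float64(-18.48384919797288), 'top': array([ 0.76644852, -0.18983737,  0.24799346]), 'foot': array([ 0.70906455, -0.17065495,  0.1683749 ]), 'grip': array([ 0.74349493, -0.1821644 ,  0.21614604])}
g-top along/perp [ 0.02216527 -0.00593888  0.03434564]
```

View pics/w5.png

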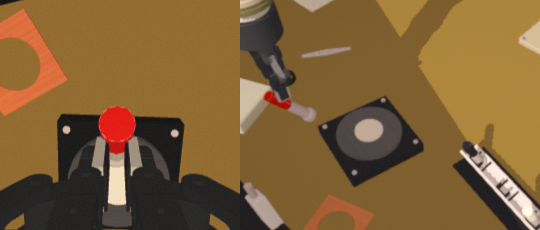

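The foot points toward the stage. In the right crop the cap is at (277,97), the foot at (308,115), and the stage's far face is clear in front of it. The black plate is 29 mm high with its far face 85 mm from the disc centre. I'll descend beyond it and push back.

```bash
python3 -m creep '{"slide":[[0.006,0,0.015],[0,0,0.03],[0,0,0.04],[0,0,0.03],[0,0,0.02],[0,0,0.01],[0,0,0.005],[0,0,0]],"twist":[0,0,0,0,0,0,0,0]}' - 45
python3 -m creep '{"slide":[[-0.004,0,0],[-0.005,0,0],[-0.005,0,0],[-0.005,0,0],[-0.005,0,0],[-0.005,0,0]],"twist":[0,0,0,0,0,0]}'
python3 - <<'E'
from h import *
from workcell import manip
o=manip.get_obs(); psi=np.radians(-13.2); u=np.array([np.cos(psi),np.sin(psi)]); print("a",(o["position"][:2]-[.6095,-.1537])@u,o["position"],o["ft_force"],o["torque"])
E
```

```text
clock: 14.55
position: [0.7507, -0.1868, 0.0457]
ee_rot: [0.993, -0.115, 0.0, 0.0]
ft_force: [0.2, 1.2, -2.1]
grip_width: 0.098
grasp_force: 60.6
clock: 15.3
position: [0.7226, -0.1804, 0.0458]
ee_rot: [0.993, -0.115, 0.001, 0.0]
ft_force: [4.5, -0.9, 0.8]
grip_width: 0.1
grasp_force: 67.7
a 0.11620346985990274 [ 0.72260224 -0.18036735  0.04582243] [ 4.54176424 -0.87692355  0.83863151] [-0.33672527 -1.21344066  0.00364205]
```

```bash
python3 -m creep '{"slide":[[-0.004,0,0],[-0.004,0,0],[-0.004,0,0],[-0.004,0,0],[-0.002,0,0],[0,0,0]],"twist":[0,0,0,0,0,0]}'
python3 - <<'E'
from h import *
from workcell import manip
import cv2
snap(); o=manip.get_obs(); g=o["position"]+[0,0,.0187]; psi=np.radians(-13.2); u=np.array([np.cos(psi),np.sin(psi)]); print("a",(g[:2]-[.6095,-.1537])@u,g,o["ft_force"])
for t in (3,12):
    ax=np.array([*(np.sin(np.radians(t))*u),np.cos(np.radians(t))])
    f=fit(g+.041*ax,t,-13.2,smin=-.025,rad=.012); print(f,f["top"]-g)
s=cv2.imread("pics/scene_last.png")[60:220,100:320]; pq=manip.camera("wrist")[0]
cv2.imwrite("pics/w6.png",np.hstack([cv2.resize(pq[100:330,200:440],(334,320)),cv2.resize(s,(440,320))]))
E
```

```text
clock: 16.05
position: [0.7044, -0.1761, 0.0451]
ee_rot: [0.993, -0.115, 0.0, 0.0]
ft_force: [0.0, 0.2, 0.9]
grip_width: 0.001
grasp_force: 0.0
a 0.09766488286029756 [ 0.70455444 -0.17612991  0.06375793] [ 0.04540104  0.76110691 -0.49152368]
{'n': [0, 40], 'rms': np.float64(1.3049681130409747), 'tilt': np.float64(4.882087644666668), 'psi': np.float64(-14.42333509401283), 'top': array([ 0.7082157 , -0.17570584,  0.1123489 ]), 'foot': array([ 0.69997339, -0.173586  ,  0.0127117 ]), 'grip': array([ 0.70491878, -0.17485791,  0.07249402])} [0.00366126 0.00042406 0.04859097]
{'n': [0, 33], 'rms': np.float64(1.1449517906413884), 'tilt': np.float64(3.7374460403109424), 'psi': np.float64(28.586429832164548), 'top': array([ 0.70808006, -0.17600203,  0.11106541]), 'foot': array([ 0.70235624, -0.179121  ,  0.01127809]), 'grip': array([ 0.70579053, -0.17724962,  0.07115048])} [0.00352563 0.00012787 0.04730748]
```

View pics/w6.png

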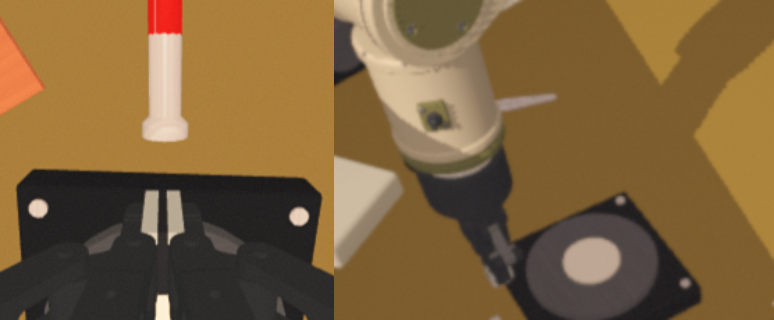

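The gauge slipped out of the pads during the swing. It now lies on the table beyond the stage, foot at (165,130) and cap pointing away. I'll back off and locate it. Then I can grip near the cap, hinge it up on its foot rim until it stands on the table, and regrasp it upright.

```bash
python3 -m creep '{"slide":[[0,0,-0.02],[0,0,-0.045],[0,0,-0.05],[0,0,-0.03],[0,0,0]],"twist":[0,0,0,0,0]}' 100 40
python3 - <<'E'
from h import *
from workcell import manip
import cv2
snap(("wrist","scene","top")); o=manip.get_obs(); psi=np.radians(-13.2); u=np.array([np.cos(psi),np.sin(psi)]); v=np.array([-u[1],u[0]]); D=np.array([.6095,-.1537])
print(o["position"])
for n in("wrist","scene","top"):
    X,p=cloud(n); b,g,r=p[...,0],p[...,1],p[...,2]; rel=X[...,:2]-D; A=rel@u;B=rel@v; Z=X[...,2]
    near=(A>.088)&(A<.32)&(abs(B)<.12)&(Z<.06)
    red=near&(r>100)&(g<60)&(b<60); 
    if red.sum()<10: print(n,"no red",red.sum()); continue
    obj=near&(Z>.006)&(abs(B-np.median(B[red]))<.03)
    q=np.c_[A[obj],B[obj],Z[obj]]*1000
    m=np.c_[A[red],B[red],Z[red]]*1000
    rc=cv2.minAreaRect(q[:,:2].astype(np.float32))
    print(n,red.sum(),"red a",np.percentile(m[:,0],[1,50,99]).round(1),"b",np.percentile(m[:,1],[1,50,99]).round(1),"z",np.percentile(m[:,2],[1,95]).round(1),"obj a",np.percentile(q[:,0],[.5,99.5]).round(1),"b",np.percentile(q[:,1],[.5,99.5]).round(1),"z",np.percentile(q[:,2],[95,99]).round(1),rc)
    for lo in range(90,320,10):
        s=q[(q[:,0]>=lo)&(q[:,0]<lo+10)]
        if len(s)>5: print("  ",lo,len(s),s[:,1].min().round(1),s[:,1].max().round(1),np.percentile(s[:,2],95).round(1))
E
```

```text
clock: 16.82
position: [0.7062, -0.176, 0.1951]
ee_rot: [0.993, -0.115, 0.003, 0.0]
ft_force: [-0.6, -0.6, -1.1]
grip_width: 1.001
grasp_force: 0.0
[ 0.70417517 -0.17599486  0.18969016]
wrist 521 red a [166.9 188.4 208.5] b [-11.   -2.1   6.6] z [ 8.4 16.6] obj a [110.1 272.5] b [-31.3  27.1] z [50.2 54. ] ((193.27542114257812, 5.818286895751953), (57.8509635925293, 166.93019104003906), 83.64273071289062)
   100 9 -11.3 6.8 21.9
   110 155 -14.0 9.4 23.2
   120 107 -11.4 6.8 19.2
   130 103 -10.0 5.5 18.9
   140 106 -9.9 6.8 18.3
   150 113 -11.2 6.8 17.7
   160 120 -11.2 6.7 17.4
   170 133 -11.0 6.7 16.8
   180 119 -11.0 6.6 16.5
   190 133 -10.9 6.6 16.1
   200 120 -10.8 6.5 15.6
   250 86 20.6 27.7 51.2
   260 588 -22.1 22.8 53.2
   270 152 -32.1 -18.7 53.0
scene 174 red a [170.  190.2 210. ] b [-5.6  4.3  8.8] z [ 1.8 20.4] obj a [112.6 211.6] b [-9.2 12.1] z [24.  26.4] ((162.03518676757812, -1.307051658630371), (25.205202102661133, 99.91991424560547), 88.70101928710938)
   110 47 -12.9 12.4 26.7
   120 47 -10.7 12.2 24.9
   130 46 -8.1 8.9 22.3
   140 43 -6.7 9.3 21.7
   150 45 -8.3 8.7 21.8
   160 44 -9.2 8.7 20.7
   170 47 -6.9 8.9 20.8
   180 46 -8.6 8.5 20.4
   190 45 -8.2 8.4 19.4
   200 46 -6.2 9.1 19.2
   210 11 -7.5 6.9 19.2
top 80 red a [168.6 180.3 198.3] b [-7.5 -1.5  7.5] z [13.  19.8] obj a [109.8 273.7] b [-27.4  24.4] z [55.  59.1] ((193.12823486328125, 6.826030731201172), (55.51839065551758, 167.95755004882812), 84.43133544921875)
   110 87 -13.1 12.4 25.7
   120 43 -9.1 8.9 21.4
   130 46 -8.4 8.6 21.2
   140 43 -8.8 8.9 20.4
   150 47 -9.1 8.7 20.8
   160 45 -8.4 8.7 20.5
   170 42 -9.3 8.5 19.6
   180 31 -8.7 5.1 19.7
   190 19 -8.8 1.3 19.4
   260 151 -17.0 28.1 58.9
   270 87 -29.0 -8.1 57.3
```

The gauge lies exactly along the tool's x axis, base 111 mm and cap tip 211 mm from the disc centre, with the plate wall 26 mm behind its foot. I'll pinch the cap end lightly and raise it along an arc about the foot rim.

```bash
python3 -m creep '{"slide":[[0.02,0,0],[0.03,0,0.01],[0.03,0,0.025],[0.0195,0,0.035],[0,0,0.04],[0,0,0.035],[0,0,0.025],[0,0,0.01]],"twist":[0,0,0,0,0,0,0,0]}' 80 20
python3 -m creep '{"slide":[[0,0,0],[0,0,0]],"twist":[0,0]}'
python3 -c "
from h import *
psi=np.radians(-13.2)
print(totool([.6095+.197*np.cos(psi),-.1537+.197*np.sin(psi),.0025],-13.2))"
```

```text
clock: 17.98
position: [0.7997, -0.1984, 0.0067]
ee_rot: [0.993, -0.114, -0.002, -0.0]
ft_force: [-0.5, -0.8, -0.3]
grip_width: 0.802
grasp_force: 0.0
clock: 18.23
position: [0.8021, -0.1989, 0.0115]
ee_rot: [0.993, -0.115, 0.001, 0.0]
ft_force: [-0.3, 0.2, -0.1]
grip_width: 0.8
grasp_force: 0.0
(array([-0.8,  0. ,  9. ]), np.float64(0.035534259686485825), array([ 0.8021, -0.1989,  0.0115]), np.float64(-13.164465740313519))
```

```bash
python3 -m creep '{"slide":[[-0.001,0,0.006],[0,0,0.003],[0,0,0],[0,0,0],[0,0,0],[0,0,0],[0,0,0],[0,0,0]],"twist":[0,0,0,0,0,0,0,0]}' 17 20
```

```text
clock: 19.23
position: [0.8004, -0.1985, 0.001]
ee_rot: [0.993, -0.115, 0.0, 0.0]
ft_force: [0.2, 0.1, -0.1]
grip_width: 0.17
grasp_force: 0.0
```

```bash
python3 -m creep '{"slide":[[0,0,0],[0,0,0],[0,0,0]],"twist":[0,0,0]}' 0 20
python3 - <<'E'
from h import *
from workcell import manip
import cv2
p,d=manip.camera("wrist"); cv2.imwrite("pics/w7.png",p[120:400,160:480]); print(manip.get_obs()["grip_width"],manip.get_obs()["grasp_force"])
E
```

```text
clock: 19.6
position: [0.8004, -0.1985, 0.0011]
ee_rot: [0.993, -0.115, 0.0, 0.0]
ft_force: [0.4, 0.6, 0.4]
grip_width: 0.001
grasp_force: 0.0
-0.00041589643604420033 0.0
```

View pics/w7.png

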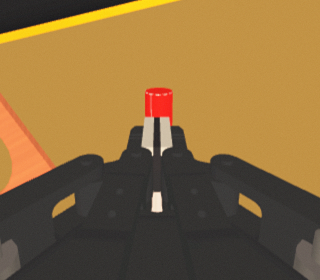

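The fingers are shut with the tips at (158,118) while the cap still shows beyond them at (158,100), so nothing is gripped. I'll check from depth where the fingertips really are relative to the gauge.

Run:
```python
from h import *
from workcell import manip
snap(("wrist","scene","top")); o=manip.get_obs(); psi=np.radians(-13.2); u=np.array([np.cos(psi),np.sin(psi)]); v=np.array([-u[1],u[0]]); D=np.array([.6095,-.1537])
print(o["position"])
for n in("wrist","scene","top"):
    X,p=cloud(n); b,g,r=p[...,0],p[...,1],p[...,2]; rel=X[...,:2]-D; A=1000*(rel@u);B=1000*(rel@v); Z=1000*X[...,2]
    red=(A>80)&(A<260)&(abs(B)<50)&(Z<60)&(r>100)&(g<60)&(b<60)
    if red.sum()>5: print(n,red.sum(),"red a",np.percentile(A[red],[1,50,99]),"b",np.percentile(B[red],[1,99]),"z",np.percentile(Z[red],[1,50,99]))
    if n=="wrist":
        for row in range(200,300,6): print(row,[tuple(np.round((A[row,c],B[row,c],Z[row,c])).astype(int)) if Z[row,c]==Z[row,c] else None for c in (304,311,318,325,332)])
    w=(abs(B)<13)&(A>90)&(A<225)&(Z>5)
    for lo in range(100,225,10):
        s=w&(A>=lo)&(A<lo+10)
        if s.sum()>3 and n!="wrist": print("  ",lo,s.sum(),np.percentile(Z[s],[5,50,95]).round(),np.percentile(B[s],[2,98]).round())
```

```text
[ 0.80042003 -0.19847306  0.00103867]
wrist 655 red a [192.09266126 204.57559458 211.33111207] b [-9.86933572  7.11378239] z [ 1.85149756 16.17781415 18.92243828]
200 [(np.int64(216), np.int64(8), np.int64(-1)), (np.int64(216), np.int64(3), np.int64(0)), (np.int64(216), np.int64(-1), np.int64(1)), (np.int64(216), np.int64(-6), np.int64(0)), (np.int64(216), np.int64(-11), np.int64(0))]
206 [(np.int64(211), np.int64(8), np.int64(-1)), (np.int64(212), np.int64(3), np.int64(0)), (np.int64(211), np.int64(-1), np.int64(-1)), (np.int64(211), np.int64(-6), np.int64(-1)), (np.int64(211), np.int64(-11), np.int64(-1))]
212 [(np.int64(207), np.int64(8), np.int64(0)), (np.int64(211), np.int64(3), np.int64(13)), (np.int64(211), np.int64(-1), np.int64(13)), (np.int64(211), np.int64(-6), np.int64(12)), (np.int64(211), np.int64(-10), np.int64(11))]
218 [(np.int64(203), np.int64(8), np.int64(0)), (np.int64(208), np.int64(3), np.int64(16)), (np.int64(209), np.int64(-1), np.int64(18)), (np.int64(208), np.int64(-6), np.int64(16)), (np.int64(207), np.int64(-10), np.int64(11))]
224 [(np.int64(199), np.int6
[... 3333 characters left out ...]
-12.  11.]
   180 144 [ 11. 426. 428.] [-12.  12.]
   190 161 [ 12. 428. 429.] [-12.  13.]
   200 177 [ 11. 426. 429.] [-12.  12.]
   210 127 [ 18. 424. 426.] [-12.  13.]
   220 61 [417. 420. 423.] [-12.  13.]
top 102 red a [168.6879186  181.39780105 199.00190982] b [-7.33241273  8.66135133] z [11.05872414 16.46265099 21.08499213]
   100 117 [355. 447. 454.] [-12.  13.]
   110 82 [ 9. 21. 25.] [-12.  12.]
   120 46 [15. 19. 22.] [-9.  9.]
   130 44 [14. 18. 21.] [-8.  8.]
   140 43 [12. 18. 21.] [-8.  8.]
   150 571 [ 18. 232. 270.] [-12.  13.]
   160 64 [ 13.  19. 211.] [-12.  11.]
   170 106 [ 13. 106. 126.] [-12.  12.]
   180 197 [14. 62. 99.] [-12.  12.]
   190 43 [10. 15. 88.] [-7.  9.]
```

Run:
```python
from h import *
psi=np.radians(-13.2); u=np.array([np.cos(psi),np.sin(psi)]); D=np.array([.6095,-.1537])
X,p=cloud("wrist")
for row in range(234,246): print(row,[(int(1000*((X[row,c,:2]-D)@u)),int(1000*X[row,c,2]),p[row,c].tolist()) for c in (309,312,324,327)])
```

```text
234 [(197, 15, [31, 37, 247]), (197, 16, [40, 51, 249]), (198, 17, [31, 39, 251]), (197, 16, [29, 36, 249])]
235 [(196, 15, [30, 39, 248]), (197, 16, [46, 56, 250]), (197, 17, [29, 39, 250]), (197, 16, [32, 41, 250])]
236 [(196, 16, [66, 76, 241]), (196, 17, [72, 90, 244]), (197, 18, [70, 84, 246]), (196, 16, [71, 86, 244])]
237 [(195, 16, [138, 158, 223]), (196, 17, [139, 162, 227]), (195, 17, [138, 160, 227]), (195, 16, [135, 157, 222])]
238 [(206, 43, [171, 194, 209]), (206, 43, [171, 195, 209]), (206, 43, [171, 195, 207]), (206, 44, [171, 195, 207])]
239 [(206, 45, [171, 194, 206]), (206, 46, [172, 197, 210]), (206, 45, [170, 195, 207]), (206, 45, [169, 194, 206])]
240 [(206, 47, [170, 194, 207]), (206, 46, [171, 196, 209]), (206, 46, [171, 194, 209]), (206, 46, [170, 194, 207])]
241 [(206, 48, [168, 192, 207]), (206, 49, [173, 196, 211]), (206, 47, [170, 193, 207]), (206, 48, [169, 192, 206])]
242 [(206, 48, [169, 193, 208]), (206, 49, [171, 194, 209]), (206, 49, [168, 192, 206]), (206, 50, [170, 195, 208])]
243 [(206, 50, [167, 192, 207]), (206, 50, [166, 192, 206]), (206, 50, [167, 191, 205]), (206, 51, [170, 193, 207])]
244 [(206, 51, [170, 195, 208]), (206, 51, [167, 193, 207]), (207, 53, [171, 194, 208]), (206, 52, [170, 194, 208])]
245 [(206, 53, [169, 192, 207]), (206, 53, [169, 193, 207]), (206, 54, [169, 193, 207]), (206, 53, [170, 193, 207])]
```

The shut fingertips are really at z ≈ 43 mm while the reported TCP z is 1 mm. So the true tips are 42 mm above the reported TCP, which is why both earlier grasps only caught the cap's end. I'll correct for it from here: true tip z = reported + 0.042.

```bash
python3 -m creep '{"slide":[[-0.006,0,0],[0,0,0],[0,0,0.01],[0,0,0.012],[0,0,0.01],[0,0,0.006],[0,0,0.003],[0,0,0]],"twist":[0,0,0,0,0,0,0,0]}' 70 20
python3 -m creep '{"slide":[[0,0,0],[0,0,0],[0,0,0],[0,0,0],[0,0,0],[0,0,0]],"twist":[0,0,0,0,0,0]}' 0 20
```

```text
clock: 20.8
position: [0.7946, -0.1972, -0.04]
ee_rot: [0.993, -0.115, 0.0, 0.0]
ft_force: [-0.3, 0.1, 0.6]
grip_width: 0.698
grasp_force: 0.0
clock: 21.55
position: [0.7959, -0.1976, -0.0377]
ee_rot: [0.993, -0.115, 0.002, 0.0]
ft_force: [0.0, 0.1, 6.7]
grip_width: 0.202
grasp_force: 22.4
```

```bash
python3 -m creep '{"slide":[[-0.002,0,-0.0106],[-0.0033,0,-0.0102],[-0.0047,0,-0.0095],[-0.0059,0,-0.0089],[-0.0071,0,-0.0081],[0,0,0]],"twist":[0,0,0,0,0,0]}'
cat >> h.py <<'E'
def prof(names=("wrist","scene","top")):
    from workcell import manip
    snap(names); o=manip.get_obs(); psi=np.radians(-13.2); u=np.array([np.cos(psi),np.sin(psi)]); v=np.array([-u[1],u[0]]); D=np.array([.6095,-.1537])
    r0=o["position"][:2]-D; print("tcp a,b,z",1000*(r0@u),1000*(r0@v),1000*o["position"][2],"true grip z",1000*o["position"][2]+61,o["clock"],o["grip_width"],o["grasp_force"])
    for n in names:
        X,p=cloud(n); b,g,r=p[...,0],p[...,1],p[...,2]; rel=X[...,:2]-D; A=1000*(rel@u);B=1000*(rel@v); Z=1000*X[...,2]
        red=(A>-40)&(A<260)&(abs(B)<50)&(Z<240)&(r>100)&(g<70)&(b<70)
        if red.sum()>5: print(n,red.sum(),"red a",np.percentile(A[red],[1,50,99]).round(),"b",np.percentile(B[red],[1,99]).round(),"z",np.percentile(Z[red],[1,50,99]).round(), "pca",np.linalg.svd(np.c_[A[red],B[red],Z[red]]-np.c_[A[red],B[red],Z[red]].mean(0),full_matrices=False)[2][0].round(2))
        foot=(A>-40)&(A<200)&(abs(B)<16)&(Z<35)&(p.min(-1)>110)&(Z>4)&((A>88))
        if foot.sum()>5: print("   light low pts",foot.sum(),"a",np.percentile(A[foot],[1,99]).round(),"z",np.percentile(Z[foot],[1,50,99]).round())
E
python3 -c "
from h import *
prof()"
```

```text
clock: 22.3
position: [0.7722, -0.1921, 0.0086]
ee_rot: [0.993, -0.115, 0.001, 0.0]
ft_force: [0.5, 0.3, -2.7]
grip_width: 0.197
grasp_force: 19.6
tcp a,b,z 166.92215130081158 -0.15665577333047556 6.9491764153890925 true grip z 67.94917641538909 22.45 0.20080331716834765 19.56548720598221
wrist 2779 red a [144. 168. 187.] b [-9.  8.] z [48. 63. 65.] pca [-0.99 -0.01  0.11]
scene 74 red a [142. 180. 187.] b [-34.  46.] z [ -1.  62. 106.] pca [0.36 0.53 0.77]
top 137 red a [144. 157. 180.] b [-8. 10.] z [56. 62. 97.] pca [-0.79  0.3   0.54]
```

The gauge is held horizontally near the cap (red top at z ≈ 63 mm, a = 144–188), but the contact is only 5 mm from the tips. I'll lay its foot on the disc with the cap overhanging the stage. There I can regrasp with the full pads and hinge it up in place with a light grip.

```bash
python3 -m creep '{"slide":[[0,0,-0.008],[-0.008,0,-0.007],[-0.015,0,0],[-0.016,0,0],[-0.016,0,0],[-0.012,0,0],[-0.008,0,0.002],[0,0,0.004]],"twist":[0,0,0,0,0,0,0,0]}' - 20
python3 -m creep '{"slide":[[0,0,0.004],[0,0,0.004],[0,0,0]],"twist":[0,0,0]}'
python3 -c "
from h import *
prof()"
```

```text
clock: 23.45
position: [0.699, -0.175, 0.0168]
ee_rot: [0.993, -0.115, 0.0, 0.0]
ft_force: [0.2, -0.2, -3.0]
grip_width: 0.202
grasp_force: 19.6
clock: 23.82
position: [0.6993, -0.1748, 0.008]
ee_rot: [0.993, -0.115, -0.0, -0.0]
ft_force: [-0.5, 0.4, -0.9]
grip_width: 0.197
grasp_force: 19.7
tcp a,b,z 92.18463715409774 -0.014877525307534946 8.410920445670712 true grip z 69.41092044567071 23.975 0.20075634131995443 19.680639803409576
wrist 2789 red a [ 69.  93. 112.] b [-9.  8.] z [48. 63. 66.] pca [-0.99 -0.01  0.12]
scene 56 red a [ 68. 108. 113.] b [-19.  15.] z [23. 61. 84.] pca [0.54 0.34 0.77]
top 114 red a [68. 78. 92.] b [-8. 13.] z [ 52.  63. 121.] pca [ 0.17 -0.2  -0.97]
```

```bash
python3 -m creep '{"slide":[[0,0,0.003],[0,0,0.001],[0,0,0],[0,0,0]],"twist":[0,0,0,0]}' 32 20
python3 -m creep '{"slide":[[0,0,0.004],[0,0,0.006],[0,0,0.003],[0,0,0]],"twist":[0,0,0,0]}' 32 20
python3 -m creep '{"slide":[[0,0,0],[0,0,0],[0,0,0]],"twist":[0,0,0]}' 19 20
python3 -c "
from h import *
prof(('wrist','top'))"
```

```text
clock: 24.48
position: [0.6992, -0.1749, 0.0045]
ee_rot: [0.993, -0.115, 0.0, 0.0]
ft_force: [-0.3, 0.4, -0.5]
grip_width: 0.318
grasp_force: 0.0
clock: 24.98
position: [0.6988, -0.1748, -0.0084]
ee_rot: [0.993, -0.115, -0.0, 0.0]
ft_force: [-3.0, 0.7, 4.8]
grip_width: 0.319
grasp_force: 2.7
clock: 25.35
position: [0.6996, -0.1747, -0.0079]
ee_rot: [0.993, -0.115, 0.001, -0.0]
ft_force: [-2.6, 0.0, 5.7]
grip_width: 0.204
grasp_force: 21.2
tcp a,b,z 92.52678823244706 0.15636777662298731 -7.911450257697419 true grip z 53.08854974230258 25.45 0.20455790583235395 21.248359973542392
wrist 3187 red a [ 71.  94. 113.] b [-9.  9.] z [39. 54. 59.] pca [-0.98 -0.01  0.21]
   light low pts 23 a [102. 103.] z [32. 34. 35.]
top 87 red a [68. 78. 88.] b [-8. 11.] z [43. 56. 76.] pca [-0.24  0.18  0.95]
```

```bash
python3 -m creep '{"slide":[[0,0,-0.003],[0,0,0]],"twist":[0,0]}' 20.3 20
python3 -m creep '{"slide":[[0,0,0]],"twist":[0]}' 20.7 20
python3 -m creep '{"slide":[[0,0,0]],"twist":[0]}' 21 20
```

```text
clock: 25.7
position: [0.6989, -0.1749, -0.0061]
ee_rot: [0.993, -0.115, -0.0, 0.0]
ft_force: [-0.2, 1.1, -2.3]
grip_width: 0.202
grasp_force: 14.4
clock: 25.82
position: [0.6988, -0.1749, -0.0061]
ee_rot: [0.993, -0.115, -0.0, 0.0]
ft_force: [0.2, 0.1, -1.9]
grip_width: 0.207
grasp_force: 5.8
clock: 25.95
position: [0.699, -0.1749, -0.0059]
ee_rot: [0.993, -0.115, -0.0, 0.0]
ft_force: [-0.3, -0.0, -1.0]
grip_width: 0.206
grasp_force: 0.7
```

```bash
python3 -m creep '{"slide":[[0,0,0],[-0.001,0,-0.0106],[-0.0023,0,-0.0103],[-0.0036,0,-0.01],[-0.0049,0,-0.0094],[0,0,0]],"twist":[0,0,0,0,0,0]}' 20.75 20
python3 -c "
from h import *
prof(('wrist',))"
```

```text
clock: 26.7
position: [0.6881, -0.1723, 0.0361]
ee_rot: [0.993, -0.115, 0.001, 0.0]
ft_force: [1.7, 0.2, 0.4]
grip_width: 0.207
grasp_force: 3.7
tcp a,b,z 80.83496269851342 -0.14857585314597407 35.507104321627594 true grip z 96.5071043216276 26.75 0.20801977387721224 3.6749009415507317
wrist 2578 red a [ 57.  86. 102.] b [-9.  8.] z [ 29.  94. 102.] pca [ 0.94 -0.    0.35]
```

The hinge works: the red part has risen to about 20°, as planned. I'll continue the arc.

```bash
python3 -m creep '{"slide":[[-0.0061,0,-0.0086],[-0.0072,0,-0.0078],[-0.0082,0,-0.0068],[-0.009,0,-0.0056],[0,0,0]],"twist":[0,0,0,0,0]}'
python3 -c "
from h import *
prof(('wrist','scene'))"
```

```text
clock: 27.38
position: [0.6577, -0.1652, 0.0643]
ee_rot: [0.993, -0.115, 0.0, 0.0]
ft_force: [0.1, 0.2, 0.7]
grip_width: 0.208
grasp_force: 4.2
tcp a,b,z 50.011352156394715 -0.10740375068750041 63.79212751509604 true grip z 124.79212751509604 27.475 0.21024814599769673 4.1859470307827
wrist 1589 red a [35. 62. 71.] b [-9.  8.] z [106. 129. 135.] pca [-0.77 -0.01 -0.64]
scene 68 red a [31. 64. 71.] b [-8. 15.] z [100. 129. 148.] pca [ 0.72 -0.01  0.69]
```

```bash
python3 -m creep '{"slide":[[-0.0097,0,-0.0044],[-0.0101,0,-0.0031],[-0.0105,0,-0.0016],[0,0,0]],"twist":[0,0,0,0]}'
python3 - <<'E'
from h import *
prof(('wrist','scene'))
from workcell import manip
import cv2
o=manip.get_obs()["position"]; g=o+[0,0,.061]; psi=np.radians(-13.2); u=np.array([np.cos(psi),np.sin(psi)])
for n in ("scene","wrist"):
    t=np.radians(14); f=fit(g+np.array([*(.021*np.sin(t)*u),.021*np.cos(t)]),14,-13.2,names=(n,),smin=-.03,rad=.013); print(n,f)
s=cv2.imread("pics/scene_last.png")[80:280,130:400]; w=cv2.imread("pics/wrist_last.png")[120:320,200:440]
cv2.imwrite("pics/w8.png",np.hstack([w,s]))
E
```

```text
clock: 27.98
position: [0.6276, -0.1582, 0.0728]
ee_rot: [0.993, -0.114, -0.0, 0.0]
ft_force: [-0.1, 1.7, 2.1]
grip_width: 0.206
grasp_force: 4.9
tcp a,b,z 19.318260800352075 -0.20117804348375815 72.67944573713683 true grip z 133.67944573713683 28.075 0.20912392474593222 4.867731258273125
wrist 1359 red a [23. 31. 38.] b [-9.  8.] z [110. 144. 147.] pca [-0.14 -0.01  0.99]
scene 68 red a [28. 32. 39.] b [-7. 13.] z [115. 143. 159.] pca [-0.02 -0.02 -1.  ]
scene {'n': [32], 'rms': np.float64(1.928456702319481), 'tilt': np.float64(39.625295281883545), 'psi': np.float64(-108.22339152735326), 'top': array([ 0.57660269, -0.32566182,  0.35556625]), 'foot': array([ 0.59654702, -0.26508415,  0.27854308]), 'grip': array([ 0.58458042, -0.30143075,  0.32475698])}
wrist {'n': [1824], 'rms': np.float64(2.8774250962247776), 'tilt': np.float64(63.17045975108941), 'psi': np.float64(-5.286219575414789), 'top': array([ 0.6418273 , -0.15997805,  0.15479658]), 'foot': array([ 0.55297151, -0.15175671,  0.10966282]), 'grip': array([ 0.60628498, -0.15668952,  0.13674308])}
```

View pics/w8.png

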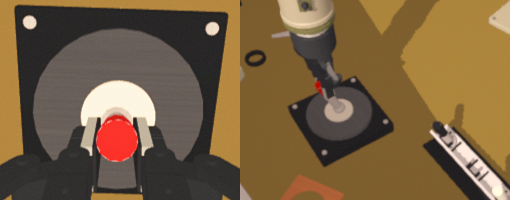

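The gauge stands about 75° up with its foot on the white disc (cap at (117,140), foot just above it at (117,112)). I'll finish the last part of the arc slowly.

```bash
python3 -m creep '{"slide":[[-0.005,0,-0.0003],[-0.005,0,-0.0001],[-0.005,0,0.0003],[-0.004,0,0.0005],[-0.002,0,0.0003],[0,0,0],[0,0,0]],"twist":[0,0,0,0,0,0,0]}'
python3 - <<'E'
from h import *
prof(('wrist','scene'))
psi=np.radians(-13.2); u=np.array([np.cos(psi),np.sin(psi)]); v=np.array([-u[1],u[0]]); D=np.array([.6095,-.1537])
for n in("wrist","scene"):
    X,p=cloud(n); A=1000*((X[...,:2]-D)@u); B=1000*((X[...,:2]-D)@v); Z=1000*X[...,2]
    red=(abs(A)<40)&(abs(B)<20)&(p[...,2]>100)&(p[...,1]<70)&(p[...,0]<70)&(Z<170)
    t=red&(Z>np.percentile(Z[red],90)-2.5); print(n,"top face",t.sum(),A[t].min(),A[t].max(),A[t].mean(),B[t].mean(),Z[t].mean())
E
```

```text
clock: 28.95
position: [0.6079, -0.1535, 0.0718]
ee_rot: [0.993, -0.115, -0.0, 0.0]
ft_force: [-0.6, -0.5, 4.8]
grip_width: 0.211
grasp_force: 5.7
tcp a,b,z -1.511494467713315 -0.17180838228830111 71.8163811128221 true grip z 132.8163811128221 29.05 0.2102736725244102 5.704365894198418
wrist 2039 red a [-1. 10. 16.] b [-9.  8.] z [104. 146. 148.] pca [ 0.15  0.   -0.99]
scene 88 red a [ 7. 12. 17.] b [-8. 16.] z [105. 138. 158.] pca [ 0.    0.03 -1.  ]
wrist top face 1234 -1.800315351349061 16.140289377346164 7.31964819672082 -0.48059059495527945 146.29314078210263
scene top face 29 5.894272278065974 16.783192435132282 11.195457722718876 1.2827377473863806 148.31202593314327
```

```bash
cat >> h.py <<'E'
def state():
    psi=np.radians(-13.2); u=np.array([np.cos(psi),np.sin(psi)]); v=np.array([-u[1],u[0]]); D=np.array([.6095,-.1537])
    for n in("wrist","scene","top"):
        X,p=cloud(n); A=1000*((X[...,:2]-D)@u); B=1000*((X[...,:2]-D)@v); Z=1000*X[...,2]
        red=(abs(A)<40)&(abs(B)<20)&(p[...,2]>100)&(p[...,1]<70)&(p[...,0]<70)&(Z<160)&(Z>90)
        if red.sum()>20:
            zt=np.percentile(Z[red],85); t=red&(abs(Z-zt)<4)
            c=np.linalg.lstsq(np.c_[A[t],B[t],np.ones(t.sum())],Z[t],rcond=None)[0]
            print(n,"top",t.sum(),"a",A[t].min().round(1),A[t].max().round(1),"b",B[t].min().round(1),B[t].max().round(1),"z",Z[t].mean().round(1),"slope deg a,b",np.degrees(np.arctan(-c[:2])).round(1))
        for lo,hi in((50,57),(60,68),(70,80)):
            f=(abs(A)<35)&(abs(B)<20)&(Z>lo)&(Z<hi)
            if f.sum()>3: print("  ",n,lo,f.sum(),"a",np.percentile(A[f],[2,50,98]).round(1),"b",np.percentile(B[f],[2,98]).round(1))
E
python3 -c "
from h import *
snap(('top',)); state()"
```

```text
wrist top 1271 a -1.8 16.1 b -9.4 8.4 z 146.2 slope deg a,b [ 6.1 -0.3]
   wrist 50 272 a [-7.2  5.4  9.9] b [-13.   11.8]
   wrist 60 50 a [2.1 6.4 7.9] b [-8.7  7.6]
   wrist 70 67 a [2.9 7.6 9. ] b [-8.4  7.7]
scene top 34 a 5.9 16.8 b -8.8 9.3 z 146.0 slope deg a,b [6.1 2.8]
   scene 50 42 a [-12.1   2.5  10.7] b [-7.2 11.9]
   scene 60 22 a [-7.   3.7  8.1] b [-0.2  8.4]
   scene 70 28 a [-6.3  2.6  9.3] b [-0.2  9.3]
   top 50 39 a [-15.5 -10.4   0.2] b [-11.2  13. ]
   top 60 15 a [-12.   -9.2  -1.2] b [-3.8 10. ]
   top 70 10 a [-9.8 -8.7 -7. ] b [-4.  8.]
```

The gauge still leans about 6° and sits forward in the pads. I'll relieve the downward press and draw the top back a little.

```bash
python3 -m creep '{"slide":[[0,0,-0.001],[-0.002,0,-0.0005],[-0.003,0,0],[-0.003,0,0],[-0.001,0,0],[0,0,0]],"twist":[0,0,0,0,0,0]}' 20.5 20
python3 -c "
from h import *
prof(('wrist','scene'));snap(('top',)); state()"
```

```text
clock: 29.85
position: [0.5992, -0.1515, 0.0734]
ee_rot: [0.993, -0.115, 0.0, 0.0]
ft_force: [-0.4, -0.2, -1.9]
grip_width: 0.209
grasp_force: 8.7
tcp a,b,z -10.461375848521923 -0.24133223466753023 73.36076563299295 true grip z 134.36076563299295 29.95 0.20688251162294086 8.715527504682541
wrist 2039 red a [-9.  1.  7.] b [-9.  8.] z [106. 147. 149.] pca [ 0.13  0.01 -0.99]
scene 89 red a [-2.  3.  8.] b [-7. 16.] z [106. 139. 160.] pca [ 0.01  0.   -1.  ]
wrist top 1265 a -10.4 7.2 b -9.5 8.6 z 147.7 slope deg a,b [6.3 0. ]
   wrist 50 162 a [-15.1  -2.1   1.1] b [-13.1  11.8]
   wrist 60 56 a [-11.3  -2.6  -1.3] b [-9.8  7.6]
   wrist 70 68 a [-7.  -1.5  0.3] b [-8.8  7.7]
scene top 33 a -4.0 8.1 b -8.1 14.5 z 147.5 slope deg a,b [11.8 -1.6]
   scene 50 32 a [-20.4  -3.9   8.4] b [-10.3  12.1]
   scene 60 24 a [-19.5  -7.5  -0.4] b [-2.  10.3]
   scene 70 27 a [-14.2  -4.3  -0. ] b [-1.3  9.2]
   top 50 27 a [-24.5 -19.7  -9.6] b [-11.   13.5]
   top 60 18 a [-21.6 -18.6 -10.8] b [-4.7 10.2]
   top 70 11 a [-19.1 -17.9 -16.1] b [-4.8  6.7]
```

The gauge was carried rigidly with its foot about 1 mm up. I'll move back to centre, set it down, then ease the grip so it rocks flat.

```bash
python3 -m creep '{"slide":[[0.002,0,0],[0.004,0,0],[0.003,0,0],[0,0,0.0008],[0,0,0.0008],[0,0,0]],"twist":[0,0,0,0,0,0]}'
python3 -m creep '{"slide":[[-0.001,0,0],[-0.002,0,0],[-0.002,0,0],[-0.001,0,0]],"twist":[0,0,0,0]}' 20.85 20
python3 -c "
from h import *
prof(('wrist','scene')); state()"
```

```text
clock: 30.75
position: [0.6081, -0.1535, 0.072]
ee_rot: [0.993, -0.115, 0.0, 0.0]
ft_force: [-0.4, -0.7, -0.2]
grip_width: 0.208
grasp_force: 8.9
clock: 31.25
position: [0.6019, -0.1522, 0.0716]
ee_rot: [0.993, -0.115, -0.0, 0.0]
ft_force: [0.3, -0.1, -1.9]
grip_width: 0.207
grasp_force: 4.3
tcp a,b,z -7.742058740581441 -0.2670450661564947 71.63450394462059 true grip z 132.63450394462058 31.35 0.20782235283827832 4.303523898124695
wrist 2198 red a [-8.  4.  9.] b [-9.  8.] z [104. 145. 147.] pca [ 0.2   0.   -0.98]
scene 97 red a [ 0.  6. 10.] b [-9. 18.] z [103. 134. 164.] pca [ 0.01 -0.01 -1.  ]
wrist top 1261 a -8.4 9.4 b -9.6 8.4 z 146.0 slope deg a,b [ 4.3 -0.4]
   wrist 50 286 a [-8.3  4.5  9.1] b [-13.   11.6]
   wrist 60 65 a [0.5 4.8 6.1] b [-8.8  7.3]
   wrist 70 87 a [0.2 5.3 6.4] b [-8.6  7.7]
scene top 27 a -0.0 9.6 b -9.4 8.6 z 146.4 slope deg a,b [1.1 1.7]
   scene 50 43 a [-13.8   1.3  10.4] b [-5.2 12.6]
   scene 60 22 a [-10.3  -0.2   6.4] b [0.6 9.2]
   scene 70 29 a [-8.1  1.2  7.2] b [-0.  9.]
   top 50 27 a [-24.5 -19.7  -9.6] b [-11.   13.5]
   top 60 18 a [-21.6 -18.6 -10.8] b [-4.7 10.2]
   top 70 11 a [-19.1 -17.9 -16.1] b [-4.8  6.7]
```

Foot on the disc near centre (~2 mm off), lean about 2–4°, still lightly held. I'll ease it open.

```bash
python3 -m creep '{"slide":[[0,0,0],[0,0,0]],"twist":[0,0]}' 21 20
python3 -m creep '{"slide":[[0,0,0],[0,0,0]],"twist":[0,0]}' 22 20
python3 -m creep '{"slide":[[0,0,0],[0,0,0],[0,0,0],[0,0,0]],"twist":[0,0,0,0]}' 60 20
python3 -c "
from h import *
prof(('wrist','scene')); state()"
```

```text
clock: 31.6
position: [0.6021, -0.1522, 0.0717]
ee_rot: [0.993, -0.115, -0.0, 0.0]
ft_force: [0.4, 1.1, -1.2]
grip_width: 0.209
grasp_force: 1.1
clock: 31.85
position: [0.6023, -0.1522, 0.0719]
ee_rot: [0.993, -0.115, 0.0, 0.0]
ft_force: [0.0, -0.4, 0.5]
grip_width: 0.22
grasp_force: 0.0
clock: 32.35
position: [0.6021, -0.1522, 0.0717]
ee_rot: [0.993, -0.115, 0.0, 0.0]
ft_force: [-1.4, -0.1, -0.4]
grip_width: 0.599
grasp_force: 0.0
tcp a,b,z -7.4937931582114645 -0.20053470263394652 71.74133245804643 true grip z 132.74133245804643 32.45 0.6025303028376502 0.0
wrist 2272 red a [-11.   2.   6.] b [-9.  8.] z [104. 144. 147.] pca [-0.18  0.01  0.98]
scene 124 red a [-3.  3.  9.] b [-6. 28.] z [103. 133. 176.] pca [0.02 0.13 0.99]
wrist top 1216 a -12.2 5.8 b -9.5 8.4 z 145.7 slope deg a,b [3.2 0.1]
   wrist 50 316 a [-8.9  3.9  8.9] b [-12.9  11.1]
   wrist 60 69 a [-0.4  4.1  5.5] b [-8.9  7.4]
   wrist 70 107 a [-0.6  4.4  5.3] b [-8.8  7.3]
scene top 30 a -2.6 6.8 b -7.6 8.2 z 146.4 slope deg a,b [5.1 4.1]
   scene 50 47 a [-14.6   1.2   9.7] b [-8.6 13.1]
   scene 60 24 a [-9.4  1.   6.3] b [-1.2 10.2]
   scene 70 28 a [-8.9  0.4  6.7] b [-2.1  9.2]
   top 50 27 a [-24.5 -19.7  -9.6] b [-11.   13.5]
   top 60 18 a [-21.6 -18.6 -10.8] b [-4.7 10.2]
   top 70 11 a [-19.1 -17.9 -16.1] b [-4.8  6.7]
```

It stands upright (top and foot both at a ≈ −3 mm). I'll back the gripper straight up and watch.

```bash
python3 -m creep '{"slide":[[0,0,-0.004],[0,0,-0.01],[0,0,-0.015],[0,0,-0.02],[0,0,-0.025],[0,0,-0.02],[0,0,0],[0,0,0]],"twist":[0,0,0,0,0,0,0,0]}'
python3 -m creep '{"slide":[[0,0,0],[0,0,0],[0,0,0],[0,0,0],[0,0,0],[0,0,0],[0,0,0],[0,0,0]],"twist":[0,0,0,0,0,0,0,0]}'
python3 -m creep '{"slide":[[0,0,0],[0,0,0],[0,0,0],[0,0,0],[0,0,0],[0,0,0],[0,0,0],[0,0,0]],"twist":[0,0,0,0,0,0,0,0]}'
python3 - <<'E'
from h import *
prof(('wrist','scene')); state()
for c in ([.5884,.2274,.1212],[.5492,.0618,.1210]): g=fit(c,25,-13,names=("scene",)); print(g["top"]-c,g["tilt"])
E
```

```text
clock: 33.45
position: [0.6018, -0.1522, 0.1651]
ee_rot: [0.993, -0.115, -0.0, 0.0]
ft_force: [-0.1, -0.4, -0.0]
grip_width: 0.598
grasp_force: 0.0
clock: 34.45
position: [0.6022, -0.1521, 0.1658]
ee_rot: [0.993, -0.115, 0.0, 0.0]
ft_force: [-0.5, -0.2, -0.3]
grip_width: 0.598
grasp_force: 0.0
clock: 35.45
position: [0.6021, -0.1522, 0.1657]
ee_rot: [0.993, -0.115, 0.0, 0.0]
ft_force: [-0.5, -0.0, 0.6]
grip_width: 0.6
grasp_force: 0.0
tcp a,b,z -7.505952311120209 -0.18909145801863628 165.7402966120876 true grip z 226.7402966120876 35.55 0.5975669795085632 0.0
wrist 621 red a [-12.   1.   5.] b [-9.  7.] z [104. 145. 147.] pca [-0.15 -0.03  0.99]
scene 184 red a [-14.  -0.   7.] b [-15.  10.] z [ 93. 131. 149.] pca [-0.09 -0.14 -0.99]
wrist top 407 a -11.8 5.6 b -9.4 8.1 z 145.8 slope deg a,b [ 1.2 -0.8]
   wrist 50 142 a [-9.9  2.7  8.6] b [-13.1  11.7]
   wrist 60 25 a [-0.9  4.3  5.3] b [-9.   7.1]
   wrist 70 34 a [-1.2  4.2  5.3] b [-8.5  7.3]
scene top 57 a -11.0 6.0 b -8.2 9.3 z 146.1 slope deg a,b [-1.4  4.7]
   scene 50 48 a [-14.5   1.1   9.5] b [-8.5 14.4]
   scene 60 20 a [-9.4  2.   6.3] b [-0.9  9.2]
   scene 70 26 a [-8.2  1.1  6.5] b [-1.4  8.3]
   top 50 27 a [-24.5 -19.7  -9.6] b [-11.   13.5]
   top 60 18 a [-21.6 -18.6 -10.8] b [-4.7 10.2]
   top 70 11 a [-19.1 -17.9 -16.1] b [-4.8  6.7]
[ 0.00012622 -0.00106887  0.00016475] 25.20604782723823
[ 0.00052959 -0.00064212  0.00029574] 25.14710688836119
```

It has stood still and upright for over 2 s, about 3 mm off the disc's centre, and the white and black gauges are undisturbed. Handing in.

```bash
python3 -c "
from workcell import manip
print(manip.hand_in())"
```

```text
the job is handed in; nothing more can be done
None
```

The red gauge stands upright and released, about 3 mm from the white disc's centre by my measurement; on the way it slipped from the gripper and lay on the table before I recovered it, the white and black gauges stayed within about 1 mm, and I handed in at about 36 s without seeing the verdict.

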